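# Set the deflection index of a dough sheeter's scraper spring

### The arm

A 6-joint arm with a two-finger parallel gripper is mounted at the origin on the work surface. World frame = base frame: x ahead of the robot, y to its left, z up, the work surface at z = 0. Lengths are in m, angles in rad, forces in N, time in s.
With the tool pointing down it reaches from about 0.35 to 0.85 m from the base axis. Payload 8.1 kg.
Tool frame: the origin (TCP) lies midway between the tips of the shut fingers; the grasp point (between the pads) lies 19 mm behind it; z points along the fingers, y is the direction in which the jaws open and shut (so a half turn about z gives the same grasp; the last joint's range is limited). The gripper opens to 93 mm and grips with 3 to 60 N. Pads are 15 mm wide; open, the fingers measure 128 mm over their backs; the gripper's body (75 mm by 188 mm) begins 65 mm behind the grasp point.
Start: joints at [-0.085, 0.13, 1.488, -0, 1.523, -0.085], TCP at [0.6, 0, 0.183] pointing down, gripper open.
Joint ranges: [-2.96, 2.96], [-0.89, 2.26], [0.02, 2.5], [-1.34, 4.48], [0, 2.73], [-2.66, 2.66]. Speed limits (rad/s): [2.39, 2.39, 2.79, 3.14, 3.14, 3.14].

### API

Orientations are given as a rotation vector (axis times angle).
In Python, from plant import robot, optics, ticket gives the robot as it stands.
- The arm moves only by the tool send_rows, never from a script. Its argument "targets" is a list of rows, each a list of 3 entries, a list of its own where there are three numbers: the opening, from -1 (shut) to 1 (fully open), then the shift along the tool's x, y, z in mm, then the turn about the tool's z in rad. A call has 1 to 12 rows; each row shifts and turns the commanded pose from where the row before left it, along the tool's axes as they then stand; what a row does not reach is not made up. A row lasts 1/10 s, in which the tool goes at most 50 mm and 8.59 degrees, less where a joint would pass 70% of its speed; a pose out of reach is approached as far as the arm can. A call with a gripper value outside its range is refused whole. The fingers move at their own pace and stop on an object; "newtons" is the grip in N (left out, the last holds). Time passes only in rows, so rows that do not move let the fingers close. It gives the time, the measured TCP pose, the force and the opening at its end, in the units of the state.
- robot.read_state(): the state, without advancing time (a new reading comes with each control period).
- optics.read_camera(name): name is "scene" or "side" or "wrist"; returns a dict with "color" (384x512x3 uint8, red, green, blue), "K" (3x3 intrinsics, pixels), "position" and "orientation" of the camera in the world. Camera axes: x right, y up, looking along -z (the intrinsics and any distortion apply to the point x, -y, -z); pixel columns grow to the right and rows downward; lengths in m; the calibration is good to about 2 mm. The wrist camera is an equidistant fisheye: a pixel r from the principal point sees the ray r / f radians off the axis. A picture is of the moment at which its call begins. There is no depth.
- ticket.close_job(): hands the job in, once; it reports no verdict.
Trained networks look in the newest picture that a camera, given by its name, has taken for a name from the list of things; names that differ only in an ending like _2 or _b are one class to them, and where a whole thing is asked for, a point or a joint stands for the part that bears it (a point fixed in the world has none). Each returns a list of dicts, best first, with "confidence" (0 to 1); they miss things now and then, are a little off and sometimes report something else, mostly with a low value. They report only what shows in the picture. A call takes as long as a camera call.
- optics.cut_out(camera, name): "region" (384x512 bool, what is visible of it) and "point" ([column, row] in pixels, amid what is visible of it).
The state is a dict: "t": time; "q": joint angles; "dq": joint speeds; "joint_torque": joint torques, N m; "tool_pos": TCP position; "orientation": TCP orientation; "force": force on the tool from outside, world axes, zero at the start; "wrist_torque": the same for the moment, N m; "opening": finger opening in m.
Only numpy, scipy, OpenCV 4.12 (cv2) and the standard library are available. Lean on these libraries where they do the work, as an engineer would, in place of code of your own. Each camera call takes 0.05 s, during which the arm holds its last target.

### The job

Set the green index flag to the level that the red tip of the scraper leaf takes when the blue pad halfway along the leaf is pushed straight down with 15 newtons (give or take one). Finish with a proof push: fingertips holding 15 newtons steadily on the pad for about a second, red tip and flag level, never pushing harder than 22 newtons. Then let go so that the leaf springs back up, leaving the flag set and the tub, jar, brush and bowl where they are.

Things in the scene. Friction and masses are not known exactly. Their poses are not given: they have to be found in the camera images.
- spring_unit: Fixed service stand, grey base plate 110 x 390 x 12 mm (x -55 to 55, y -240 to 150 mm). Origin on the table right under the blue pad's centre, z up. The steel leaf, 34 mm wide, runs along y from its root clamp (hinge line at y = 100 mm; clamp y = 96 to 140 mm, 107 mm high) to its free end at y = -105 mm. Index rail at y = -225 mm, 105 mm high.
- press_pad: Blue round pad, 32 mm across, on top of the leaf, midway: 100 mm from the hinge line. Origin at the centre of its flat top face, 100 mm above the table with the leaf at rest; it sinks with the leaf.
- pad_rest (a point): Point fixed to the stand: where the centre of the pad's top face lies with the leaf at rest (100 mm above the table).
- leaf_tip (a point): Centre of the red-marked tip of the leaf, 200 mm from the hinge line, 86 mm above the table at rest. It sinks twice as far as the pad.
- leaf (a joint): Downward angle of the leaf about its root, rad: 0 at rest against its stop, 0.34 at most; 0.1 rad = pad sunk 10 mm, tip sunk 20 mm. The leaf stays put until the push at the pad exceeds its preload, then each further mm at the pad takes about 0.5 N. The preload cannot be seen and differs from case to case between about 1 and 10 N, so the tip's level under 15 N must be felt out.
- index (a joint): How far the green flag has been lowered on its vertical slide, m: 0 at the top (flag level with the resting leaf tip, 86 mm above the table), 0.064 at the bottom. Flag and tip are level when this equals the tip's sink (0.2 m x sine of the leaf angle); within 3 mm is good. Moving it takes 4 to 7 N; it stays where it is left. It starts near the top, always too high.
- flag (a point): Centre of the green flag, facing the red tip 15 mm away; moves with the index. Its level is the flag's middle, like the tip's.
- index_grip (a point): Point to grip on the index's orange upright handle: on its axis, 50 mm above the flag's level, 20 mm below the handle's flat top. The handle is 22 mm wide (stand's x), 20 mm thick (stand's y), 68 mm tall, at x = 0, y = -180 mm in the stand's axes; free at both x sides. It can be pinched and moved up or down, or pushed down from the top.
- topping_tub: Clear open tub of toppings, 120 x 160 x 85 mm, loose; leave alone. Origin under its centre.
- spice_jar: Amber glass jar with red cap, 60 mm across, 120 mm high, loose; leave alone. Origin under its centre.
- brush: Pastry brush with black handle, 200 mm long, lying on the table, loose; leave alone. Origin near its middle, lies along its own x.
- prep_bowl: Steel bowl, 130 mm across, 60 mm high, loose; leave alone. Origin under its centre.

How it is judged:
On the way:
1. fingertips hold 15 N (13.8 to 16.2) on the blue pad with the red tip level with the green flag (within 3.5 mm), for half a second (contact force between the fingers and press_pad between 13.8 and 16.2 N and z of leaf_tip in the frame of flag between -0.0035 and 0.0035 m), for 0.5 s.
At the end, for the whole second after the job is handed in: After the proof push (13.8 to 16.2 N on the pad, red tip within 3.5 mm of the flag's level, held 0.5 s): leaf back at rest (below 0.008 rad), pad untouched, flag still lowered (over 11 mm), tub, jar, brush and bowl within 20 mm of their starts (value of joint leaf below 0.008 rad and value of joint index above 0.011 m and contact force between anything else and press_pad below 0.2 N and distance of each of topping_tub, spice_jar, brush, prep_bowl from where it was at the start of the episode below 0.02 m).
It fails at once if the pad is pushed with more than 22 N (contact force between anything else and press_pad above 22 N).
It fails at once if a bystander is shoved or tipped (distance of any of topping_tub, spice_jar, brush, prep_bowl from where it was at the start of the episode above 0.03 m or angle between spice_jar's own z axis and vertical above 0.35 rad).
It also fails if it takes over 67 s, if anything falls off the work surface, if the arm or the gripper's body presses on something with over 40 N, if the wrist force passes 120 N, or if a joint passes its speed limit or range.

## Working session

There is one attempt and no reset: what is moved stays moved. The work goes in short steps, Python scripts to look and compute and a tool call to move; the robot and the scene stay as the last step left them, time stands still between calls to the robot, and variables do not carry over. Pictures are saved under pics/ and viewed, and the job is handed in when it is done.

Besides the shell and the picture viewer there is one more tool, called after ">>>" by a JSON object that holds its "name" and its "arguments", one argument or row to a line. send_rows: Moves the arm, as the interface text tells. Its arguments: {"type":"object","properties":{"targets":{"type":"array","items":{"type":"array"}},"newtons":{"type":"number"}},"required":["targets"]}

```bash
mkdir -p pics; ls
python3 - <<'E'
from plant import robot, optics, ticket
import cv2,numpy as np
s=robot.read_state();print({k:np.round(v,4).tolist() for k,v in s.items()})
for c in ["scene","side","wrist"]:
    r=optics.read_camera(c);cv2.imwrite(f"pics/{c}0.png",r["color"][:,:,::-1])
    print(c,r["K"].tolist(),r["position"],r["orientation"])
    for n in ["press_pad","leaf_tip","flag","index_grip","spring_unit","topping_tub","spice_jar","brush","prep_bowl"]:
        for d in optics.cut_out(c,n)[:2]: print(c,n,round(d["confidence"],2),np.round(d["point"],1),d["region"].sum())
E
```

```text
pics
{'t': 0.0, 'q': [-0.0854, 0.1312, 1.4893, 0.0, 1.523, -0.0854], 'dq': [0.0019, -0.0016, 0.0005, 0.0006, -0.0006, 0.0019], 'joint_torque': [-0.0016, -55.9853, -49.1756, 0.0767, 0.0359, -0.0003], 'tool_pos': [0.5994, 0.0001, 0.1818], 'orientation': [-2.2205, -2.2203, 0.0019], 'force': [0.0036, 0.8788, 0.0445], 'wrist_torque': [0.0251, -0.0122, -0.0004], 'opening': 0.0931}
scene [[453.7785037791085, 0.0, 265.1348025535158], [0.0, 453.7785037791085, 191.4770293244097], [0.0, 0.0, 1.0]] [1.26785211 0.16583898 1.34184225] [0.36959273 0.47398858 1.74191836]
scene press_pad 0.48 [207.3 186.5] 451
scene leaf_tip 0.79 [253.8 192.9] 429
scene flag 0.66 [208.5 186.2] 417
scene flag 0.42 [130.2 170.3] 2209
scene index_grip 0.94 [204.9 185.1] 421
scene spring_unit 0.78 [243.5 198.2] 3757
scene topping_tub 0.9 [129.6 172. ] 2256
scene spice_jar 0.86 [280.  264.5] 493
scene brush 0.88 [291.7 156.2] 456
scene prep_bowl 0.87 [413.3 222.1] 1224
side [[393.71269801019184, 0.0, 255.87197698723983], [0.0, 393.71269801019184, 192.46915889043356], [0.0, 0.0, 1.0]] [0.41753267 0.90510653 0.96652334] [ 0
[... 246 characters left out ...]
3 210.5] 645
side brush 0.58 [324.5 226.9] 560
side prep_bowl 0.85 [240.1 343.9] 2189
side prep_bowl 0.31 [184.3 215.6] 674
wrist [[297.3186396354542, 0.0, 254.9877753962589], [0.0, 297.3186396354542, 188.4283794783809], [0.0, 0.0, 1.0]] [0.59865877 0.06929408 0.38578301] [-0.25326621  0.00038427  0.00061215]
wrist press_pad 0.63 [227. 196.] 805
wrist leaf_tip 0.59 [227.1 177.6] 5506
wrist flag 0.8 [238.4 307.8] 737
wrist index_grip 0.83 [236.5 307.6] 764
wrist index_grip 0.42 [231.2 170. ] 19135
wrist spring_unit 0.74 [228.9 173.4] 19179
wrist spring_unit 0.51 [237.7 307.6] 782
wrist spice_jar 0.71 [229.2 168.5] 19341
wrist spice_jar 0.57 [416. 103.] 3852
wrist brush 0.95 [ 82.  134.6] 2573
```

Run:
```python
import cv2
a=cv2.imread("pics/scene0.png")[120:290,90:450];cv2.imwrite("pics/scene0c.png",cv2.resize(a,None,fx=2.2,fy=2.2))
a=cv2.imread("pics/side0.png")[90:290,150:400];cv2.imwrite("pics/side0c.png",cv2.resize(a,None,fx=3,fy=3))
```

```text
(no output)
```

View pics/wrist0.png

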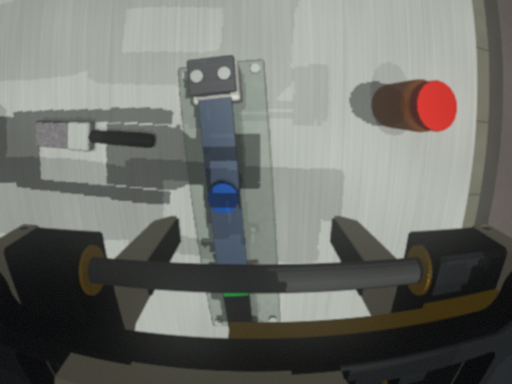

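View pics/scene0.png

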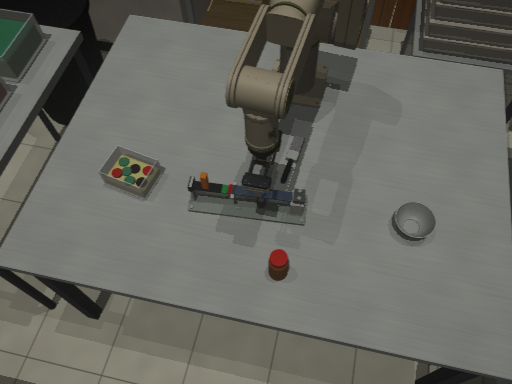

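```bash
sleep 0
```

```text
(no output)
```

View pics/side0.png

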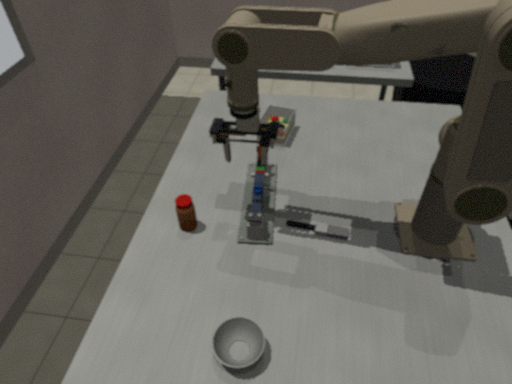

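The wrist view shows the pad at about (224,197), the clamp at (212,75), and the green flag at (236,293), mostly hidden by the gripper. The scene view shows the orange handle at (204,181) and the clamp at (299,199).

```bash
cat > h.py <<'E'
import numpy as np,cv2
from scipy.spatial.transform import Rotation as R
def ray(c,r,px):
    K=r["K"];x=(px[0]-K[0,2])/K[0,0];y=(px[1]-K[1,2])/K[1,1]
    if c=="wrist":
        t=np.hypot(x,y);k=np.sin(t)/t if t>1e-9 else 1;d=np.array([x*k,-y*k,-np.cos(t)])
    else: d=np.array([x,-y,-1.])
    return np.array(r["position"]),R.from_rotvec(r["orientation"]).apply(d)
def hit(c,r,px,z):
    o,d=ray(c,r,px);return o+d*(z-o[2])/d[2]
def proj(c,r,P):
    v=R.from_rotvec(r["orientation"]).inv().apply(np.array(P)-r["position"]);p=np.array([v[0],-v[1],-v[2]])
    K=r["K"]
    if c=="wrist":
        n=np.hypot(p[0],p[1]);t=np.arctan2(n,p[2]);q=p[:2]/n*t
    else: q=p[:2]/p[2]
    return q*K[0,0]+K[:2,2]
def blob(im,hl,hh,smin=120,vmin=40):
    h=cv2.cvtColor(im,cv2.COLOR_RGB2HSV);m=cv2.inRange(h,(hl,smin,vmin),(hh,255,255))
    n,l,s,c=cv2.connectedComponentsWithStats(m)
    o=np.argsort(-s[1:,4])[:4]+1
    return [(s[i].tolist(),np.round(c[i],1).tolist()) for i in o if s[i,4]>8]
E
python3 - <<'E'
from plant import robot, optics
from h import *
for c in ["scene","wrist","side"]:
    r=optics.read_camera(c);im=r["color"]
    for nm,a in dict(orange=(6,16),green=(50,75),blue=(112,124,200),red=(0,3)).items():
        print(c,nm)
        for s,p in blob(im,*a): print("   ",s,p,[np.round(hit(c,r,p,z),3).tolist()[:2] for z in (.086,.1,.15)])
    if c=="wrist":
        for p in [(188,59),(234,55),(239,96),(193,101),(224,190),(224,197)]: print(p,hit(c,r,p,.107),hit(c,r,p,.1))
        for p in [(180,67),(263,60),(282,324)]: print(p,hit(c,r,p,.012))
E
```

```text
scene orange
    [391, 0, 25, 30, 520] [402.7, 13.7] [[-0.39, 0.369], [-0.371, 0.366], [-0.305, 0.358]]
    [370, 0, 26, 27, 499] [382.3, 12.3] [[-0.381, 0.286], [-0.363, 0.284], [-0.297, 0.28]]
    [269, 259, 19, 21, 157] [276.5, 270.5] [[0.811, 0.089], [0.816, 0.089], [0.834, 0.092]]
    [200, 172, 9, 17, 112] [204.0, 180.6] [[0.561, -0.204], [0.569, -0.2], [0.597, -0.186]]
scene green
    [0, 19, 24, 36, 469] [7.8, 31.9] [[0.053, -1.18], [0.067, -1.165], [0.115, -1.112]]
    [221, 185, 7, 8, 46] [224.0, 188.5] [[0.576, -0.133], [0.584, -0.13], [0.612, -0.118]]
scene blue
scene red
    [270, 249, 18, 19, 263] [278.3, 258.0] [[0.772, 0.086], [0.777, 0.087], [0.797, 0.09]]
    [112, 168, 10, 9, 66] [116.5, 172.4] [[0.592, -0.495], [0.6, -0.487], [0.627, -0.461]]
    [143, 166, 8, 9, 46] [146.2, 169.8] [[0.562, -0.403], [0.57, -0.396], [0.598, -0.374]]
    [228, 184, 5, 10, 31] [229.7, 188.6] [[0.573, -0.115], [0.581, -0.112], [0.608, -0.101]]
wrist orange
    [402, 81, 24, 50, 325] [410.0, 106.0] [[0.768, 0.085], [0.76, 0.084], [0.732, 0.082]]
wrist green
    [224, 293, 24, 4, 85] [2
[... 699 characters left out ...]
9757 0.012     ]
(263, 60) [0.60836642 0.13684739 0.012     ]
(282, 324) [ 0.64202466 -0.25222741  0.012     ]
side orange
    [177, 205, 19, 26, 306] [186.2, 217.4] [[0.764, 0.13], [0.759, 0.143], [0.739, 0.187]]
    [258, 145, 3, 14, 32] [259.3, 151.3] [[0.591, -0.224], [0.588, -0.206], [0.578, -0.142]]
    [270, 116, 4, 6, 13] [271.3, 117.7] [[0.575, -0.45], [0.572, -0.428], [0.563, -0.351]]
side green
    [257, 166, 8, 4, 24] [260.6, 167.2] [[0.573, -0.136], [0.571, -0.119], [0.562, -0.06]]
side blue
side red
    [176, 195, 16, 14, 158] [183.2, 200.7] [[0.794, 0.062], [0.788, 0.075], [0.767, 0.123]]
    [273, 116, 5, 5, 18] [274.7, 118.1] [[0.561, -0.449], [0.558, -0.427], [0.55, -0.35]]
```

View pics/scene0c.png

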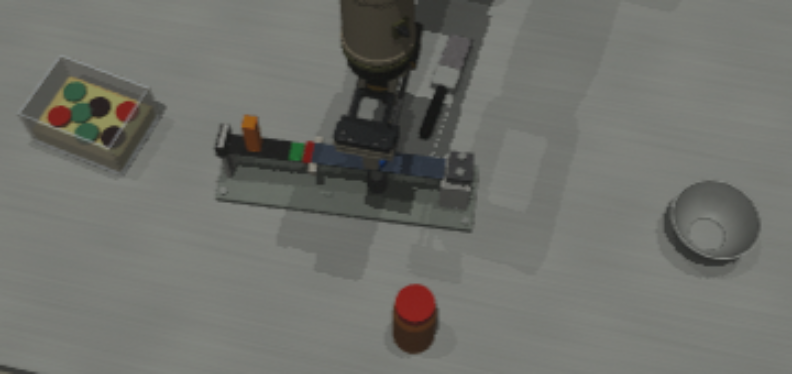

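View pics/side0c.png

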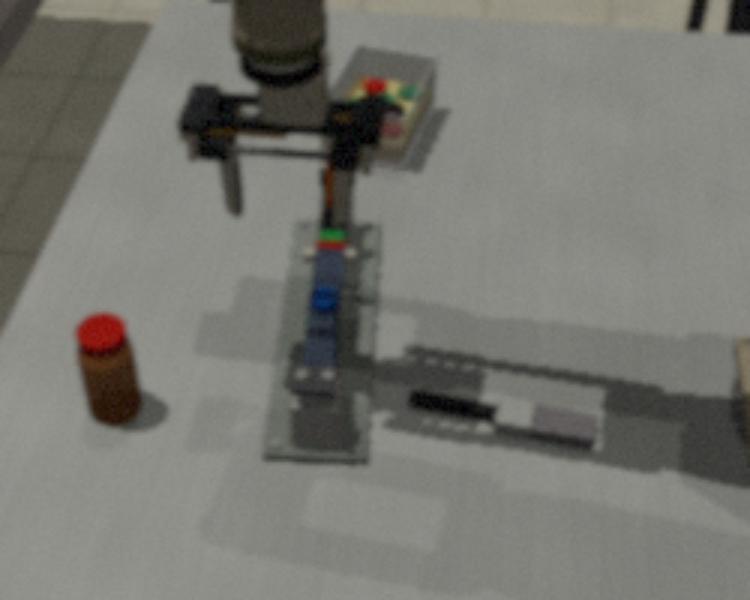

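>>> {"name": "send_rows", "arguments": {
  "targets": [
    [-1,[-20,-30,0],0],
    [-1,[0,0,0],-0.086],
    [-1,[0,0,0],0],
    [-1,[0,0,0],0],
    [-1,[0,0,0],0],
    [-1,[0,0,0],0],
    [-1,[0,0,0],0],
    [-1,[0,0,0],0],
    [-1,[0,0,0],0],
    [-1,[0,0,0],0]
  ],
  "newtons": 20
}}

```text
t: 2.65
tool_pos: [0.57, -0.0199, 0.1828]
orientation: [-2.124, -2.315, 0.0]
force: [1.1, 0.2, -0.8]
opening: 0.0175
```

Run:
```python
from plant import robot, optics
from h import *
F=[]
for i in range(4):
    r=optics.read_camera("wrist");s=robot.read_state();F.append(s["force"]);print(s["t"],np.round(s["tool_pos"],4),np.round(s["force"],2),s["opening"],np.round(s["orientation"],3))
cv2.imwrite("pics/w1.png",r["color"][:,:,::-1])
r=optics.read_camera("scene");cv2.imwrite("pics/s1.png",cv2.resize(r["color"][140:240,180:330,::-1],None,fx=5,fy=5,interpolation=cv2.INTER_CUBIC))
```

```text
2.7 [ 0.57   -0.02    0.1828] [ 0.03  0.98 -0.41] 0.013644804478591337 [2.124 2.315 0.   ]
2.75 [ 0.57   -0.02    0.1828] [ 0.18 -0.25  0.25] 0.00944958838869982 [2.124 2.315 0.   ]
2.8 [ 0.57   -0.02    0.1828] [-0.43 -0.85 -0.98] 0.005493474720261432 [2.124 2.315 0.   ]
2.85 [ 0.57   -0.02    0.1828] [ 0.11 -0.49  0.32] 0.0025668742953894918 [-2.124 -2.315  0.   ]
```

View pics/w1.png

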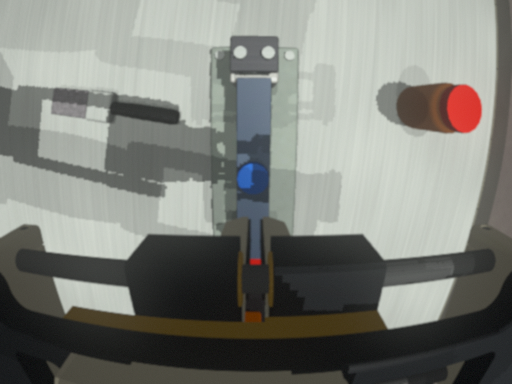

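View pics/s1.png

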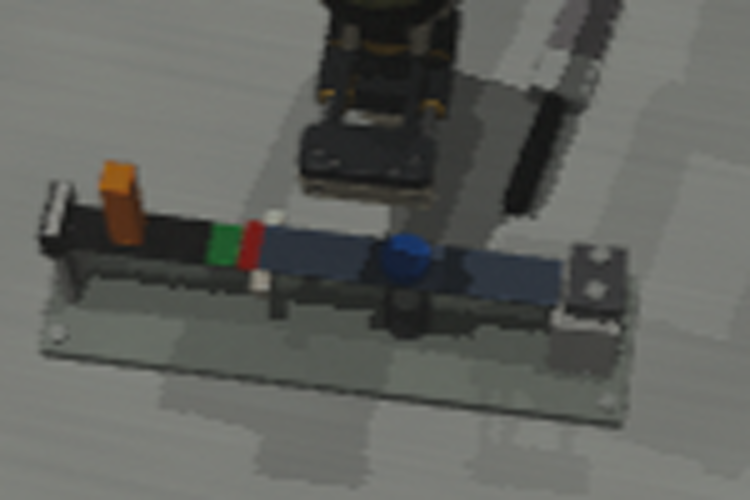

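Run:
```python
from plant import robot, optics
from h import *
r=optics.read_camera("wrist")
m=cv2.inRange(cv2.cvtColor(r["color"],cv2.COLOR_RGB2HSV),(110,160,60),(125,255,255))
ys,xs=np.nonzero(m);print(xs.min(),xs.max(),ys.min(),ys.max())
for d in optics.cut_out("wrist","press_pad")[:2]:
    y,x=np.nonzero(d["region"]);print(d["confidence"],x.min(),x.max(),y.min(),y.max(),d["point"],hit("wrist",r,d["point"],.1))
for p in [(237,178),(269,178),(253,161),(253,194)]: print(p,hit("wrist",r,p,.1))
a=r["color"][140:210,220:290,::-1];cv2.imwrite("pics/pad.png",cv2.resize(a,None,fx=8,fy=8,interpolation=cv2.INTER_CUBIC))
s=robot.read_state();print(np.round(s["tool_pos"],4),s["opening"])
```

```text
239 262 163 186
0.93 238 268 162 193 [254.7, 177.3] [ 0.5677144 -0.0134202  0.1      ]
(237, 178) [ 0.55039495 -0.01561908  0.1       ]
(269, 178) [ 0.58180753 -0.01289708  0.1       ]
(253, 161) [0.56466742 0.00261829 0.1       ]
(253, 194) [ 0.56749368 -0.03055486  0.1       ]
[ 0.57   -0.02    0.1828] 0.000391181788650143
```

View pics/pad.png

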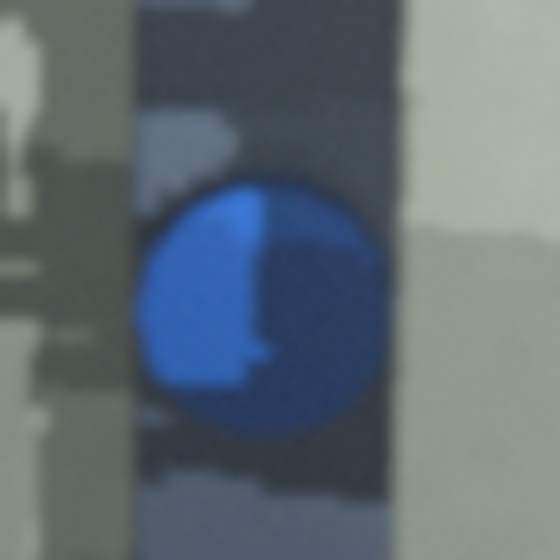

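>>> {"name": "send_rows", "arguments": {
  "targets": [
    [-1,[0,-2.5,20],0],
    [-1,[0,0,20],0],
    [-1,[0,0,20],0],
    [-1,[0,0,15],0],
    [-1,[0,0,0],0],
    [-1,[0,0,0],0]
  ],
  "newtons": 20
}}

```text
t: 3.6
tool_pos: [0.5675, -0.0202, 0.1081]
orientation: [-2.124, -2.315, 0.0]
force: [0.6, -0.4, 1.0]
opening: 0.0004
```

```bash
cat > f.py <<'E'
from plant import robot, optics
from h import *
import sys
F=[];P=[]
for i in range(int(sys.argv[1])):
    optics.read_camera("side");s=robot.read_state();F.append(s["force"]);P.append(s["tool_pos"])
F=np.array(F);print(round(s["t"],2),"pos",np.round(np.mean(P,0),5),"F",np.round(F.mean(0),2),"sd",np.round(F.std(0),2),"q",np.round(s["q"],3))
E
python3 f.py 12
```

```text
4.2 pos [ 0.56803 -0.02025  0.10864] F [-0.11 -0.08  0.11] sd [0.66 0.52 0.61] q [-0.126  0.091  1.669  0.     1.382 -0.212]
```

>>> {"name": "send_rows", "arguments": {
  "targets": [
    [-1,[0,0,3],0],
    [-1,[0,0,3],0],
    [-1,[0,0,3],0],
    [-1,[0,0,3],0],
    [-1,[0,0,3],0],
    [-1,[0,0,0],0],
    [-1,[0,0,0],0]
  ]
}}

```text
t: 4.9
tool_pos: [0.5674, -0.0202, 0.0927]
orientation: [-2.124, -2.315, 0.0]
force: [0.1, 0.7, -0.7]
opening: 0.0006
```

```bash
python3 f.py 8
```

```text
5.3 pos [ 0.56763 -0.0202   0.093  ] F [-0.33 -0.02 -0.14] sd [0.35 0.22 0.41] q [-0.126  0.104  1.683 -0.     1.354 -0.212]
```

Run:
```python
from plant import robot, optics
from h import *
r=optics.read_camera("scene");cv2.imwrite("pics/s2.png",cv2.resize(r["color"][140:240,180:330,::-1],None,fx=5,fy=5,interpolation=cv2.INTER_CUBIC))
print(proj("scene",r,robot.read_state()["tool_pos"])-[180,140])
r=optics.read_camera("side");cv2.imwrite("pics/d2.png",cv2.resize(r["color"][130:250,200:320,::-1],None,fx=5,fy=5,interpolation=cv2.INTER_CUBIC))
```

```text
[78.7981756  51.58737527]
```

View pics/s2.png

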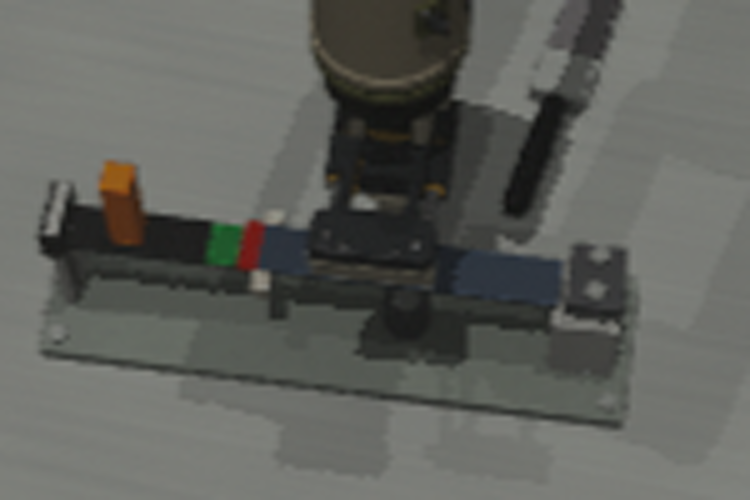

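View pics/d2.png

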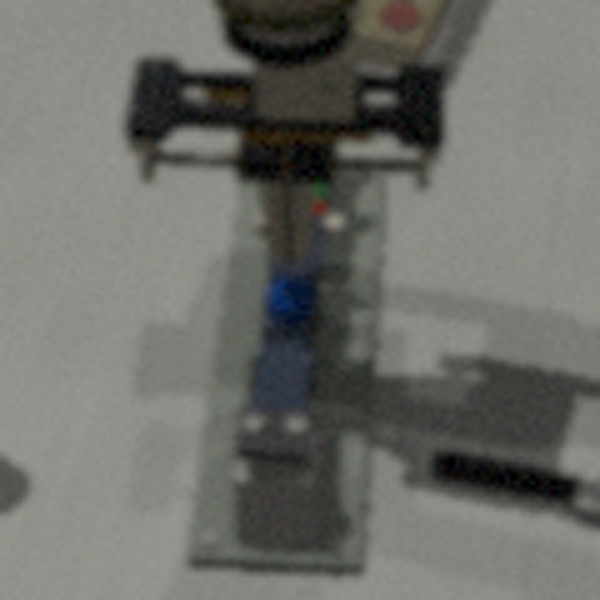

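Run:
```python
from plant import robot, optics
from h import *
r=optics.read_camera("side")
for P in ([.567,-.014,.1],[.5684,-.030,.1],[.5656,.002,.1],[.5676,-.0202,.093],[.567,-.0127,.093],[.5676,-.0202,.1]): print(P,(proj("side",r,P)-[200,130])*5)
s=robot.read_state();print(s["tool_pos"])
```

```text
[0.567, -0.014, 0.1] [285.39137389 290.20019314]
[0.5684, -0.03, 0.1] [286.91897558 273.4344676 ]
[0.5656, 0.002, 0.1] [283.83565445 307.27451635]
[0.5676, -0.0202, 0.093] [286.0342595  291.55665457]
[0.567, -0.0127, 0.093] [285.23078839 299.46081295]
[0.5676, -0.0202, 0.1] [285.89892418 283.6591823 ]
[ 0.56751738 -0.0201807   0.09284993]
```

Run:
```python
from plant import robot, optics
from h import *
r=optics.read_camera("side");cv2.imwrite("pics/d3.png",cv2.resize(r["color"][165:205,240:280,::-1],None,fx=14,fy=14,interpolation=cv2.INTER_NEAREST))
r=optics.read_camera("wrist");cv2.imwrite("pics/w3.png",cv2.resize(r["color"][120:330,150:360,::-1],None,fx=2.8,fy=2.8,interpolation=cv2.INTER_CUBIC))
```

```text
(no output)
```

View pics/d3.png

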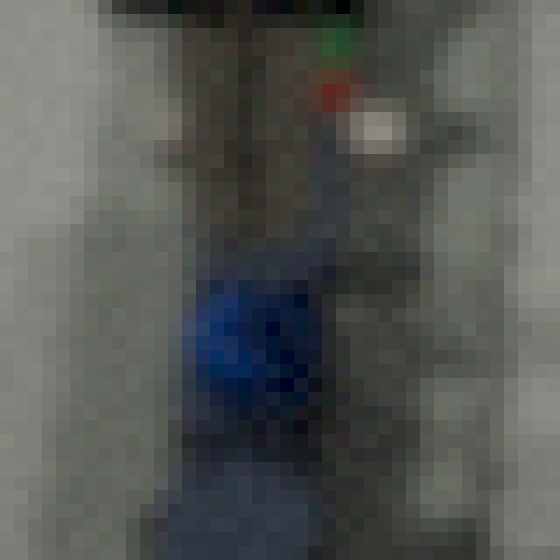

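View pics/w3.png

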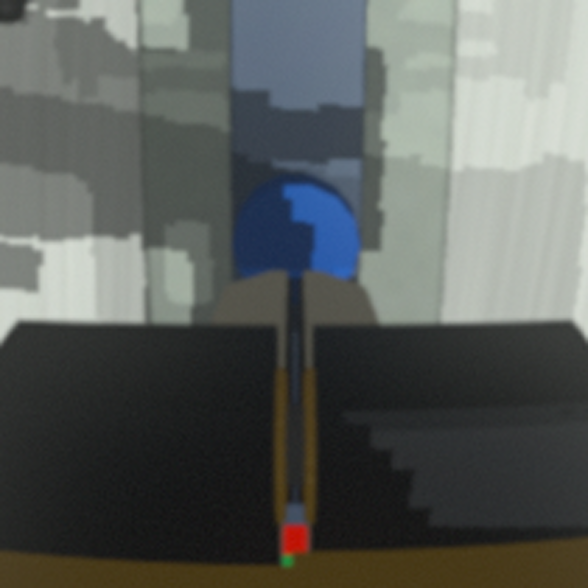

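Run:
```python
from plant import robot, optics
from h import *
r=optics.read_camera("wrist");print(r["position"],R.from_rotvec(r["orientation"]).as_matrix()[:,2])
for p in [(248,216.5),(255,218),(252.5,182.5)]: print(p,[hit("wrist",r,p,z).round(4) for z in (.093,.1,.11,.13)])
s=robot.read_state();print(s["tool_pos"],proj("wrist",r,s["tool_pos"]),proj("wrist",r,s["tool_pos"]+[0,.0075,0]))
```

```text
[0.56020827 0.04882318 0.2957827 ] [-0.02127176  0.24962714  0.96810836]
(248, 216.5) [array([ 0.5614, -0.0248,  0.093 ]), array([ 0.5614, -0.0223,  0.1   ]), array([ 0.5613, -0.0187,  0.11  ]), array([ 0.5612, -0.0114,  0.13  ])]
(255, 218) [array([ 0.5666, -0.0255,  0.093 ]), array([ 0.5664, -0.023 ,  0.1   ]), array([ 0.5661, -0.0193,  0.11  ]), array([ 0.5654, -0.012 ,  0.13  ])]
(252.5, 182.5) [array([0.5626, 0.0007, 0.093 ]), array([0.5625, 0.0023, 0.1   ]), array([0.5624, 0.0047, 0.11  ]), array([0.5621, 0.0094, 0.13  ])]
[ 0.56754233 -0.02018736  0.09285674] [256.96106443 211.09499987] [257.88997004 201.1853454 ]
```

>>> {"name": "send_rows", "arguments": {
  "targets": [
    [-1,[0,0,2],0],
    [-1,[0,0,2],0],
    [-1,[0,0,2],0],
    [-1,[0,0,2],0],
    [-1,[0,0,0],0]
  ]
}}

```text
t: 6.1
tool_pos: [0.5672, -0.0201, 0.0843]
orientation: [-2.123, -2.314, 0.001]
force: [0.5, 0.5, 0.6]
opening: 0.0006
```

```bash
python3 f.py 4
python3 - <<'E'
from plant import robot, optics
from h import *
r=optics.read_camera("side");cv2.imwrite("pics/d4.png",cv2.resize(r["color"][155:205,235:285,::-1],None,fx=12,fy=12,interpolation=cv2.INTER_NEAREST))
E
```

```text
6.3 pos [ 0.56745 -0.02019  0.08476] F [0.14 0.16 0.16] sd [0.36 0.19 0.36] q [-0.126  0.111  1.691  0.     1.34  -0.212]
```

View pics/d4.png

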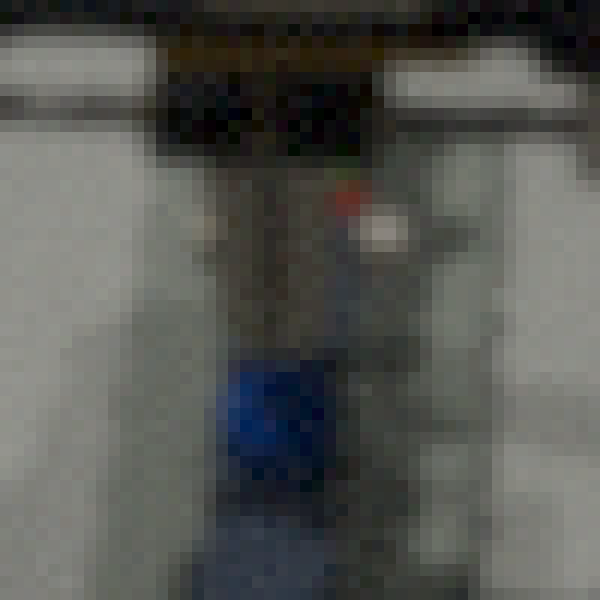

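>>> {"name": "send_rows", "arguments": {
  "targets": [
    [-1,[0,0,2],0],
    [-1,[0,0,2],0],
    [-1,[0,0,2],0],
    [-1,[0,0,2],0],
    [-1,[0,0,2],0],
    [-1,[0,0,0],0]
  ]
}}

```text
t: 6.95
tool_pos: [0.5672, -0.0202, 0.0743]
orientation: [-2.124, -2.314, 0.001]
force: [0.2, 1.2, 0.4]
opening: 0.0008
```

```bash
python3 f.py 4
```

```text
7.15 pos [ 0.56749 -0.0202   0.0748 ] F [-0.14  1.19 -0.08] sd [0.74 0.24 0.33] q [-0.126  0.121  1.699  0.     1.321 -0.212]
```

>>> {"name": "send_rows", "arguments": {
  "targets": [
    [-1,[0,0,2],0],
    [-1,[0,0,2],0],
    [-1,[0,0,0],0]
  ]
}}

```text
t: 7.45
tool_pos: [0.5672, -0.0202, 0.0704]
orientation: [-2.124, -2.315, 0.001]
force: [-0.4, -0.4, 0.2]
opening: 0.0002
```

```bash
python3 f.py 4
python3 - <<'E'
from plant import robot, optics
from h import *
r=optics.read_camera("side");a=cv2.resize(r["color"][155:205,235:285,::-1],None,fx=12,fy=12,interpolation=cv2.INTER_NEAREST)
cv2.imwrite("pics/d5.png",a)
r=optics.read_camera("wrist");cv2.imwrite("pics/w5.png",cv2.resize(r["color"][120:330,150:360,::-1],None,fx=2.8,fy=2.8,interpolation=cv2.INTER_CUBIC))
E
```

```text
7.65 pos [ 0.56742 -0.02019  0.07072] F [-0.08  0.03 -0.27] sd [0.59 0.42 0.58] q [-0.126  0.125  1.703 -0.     1.314 -0.212]
```

View pics/d5.png

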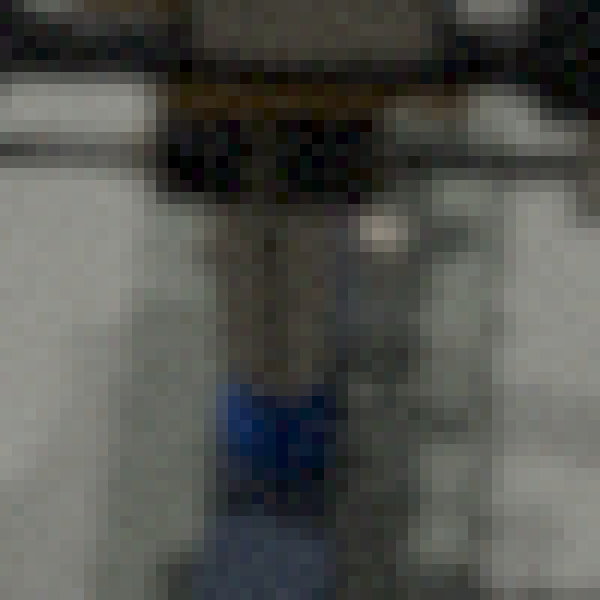

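View pics/w5.png

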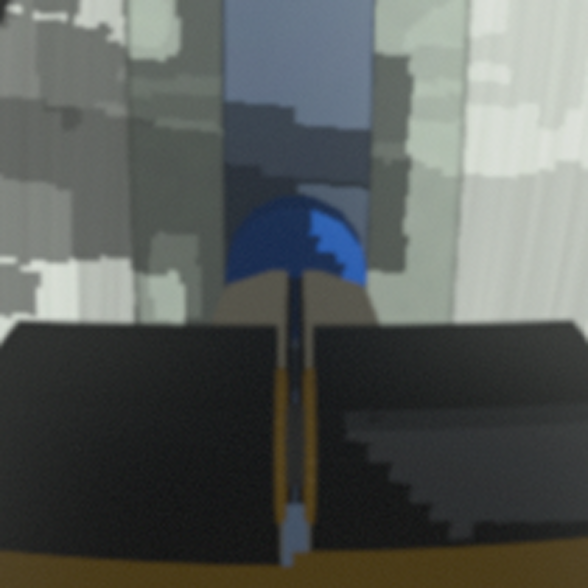

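>>> {"name": "send_rows", "arguments": {
  "targets": [
    [-1,[0,0,2],0],
    [-1,[0,0,2],0],
    [-1,[0,0,0],0]
  ]
}}

```text
t: 8.05
tool_pos: [0.5672, -0.0202, 0.0663]
orientation: [-2.123, -2.314, 0.001]
force: [-0.6, -0.9, -0.7]
opening: 0.0006
```

```bash
python3 f.py 4
```

```text
8.25 pos [ 0.5674  -0.02019  0.06669] F [ 0.15 -0.4   0.14] sd [0.51 0.26 0.17] q [-0.126  0.129  1.706  0.     1.306 -0.212]
```

>>> {"name": "send_rows", "arguments": {
  "targets": [
    [-1,[0,0,2],0],
    [-1,[0,0,0],0]
  ]
}}

```text
t: 8.45
tool_pos: [0.5674, -0.0202, 0.0646]
orientation: [-2.124, -2.315, 0.0]
force: [0.2, -0.7, -0.4]
opening: 0.0003
```

```bash
python3 f.py 4
```

```text
8.65 pos [ 0.56745 -0.02019  0.06477] F [ 0.38 -0.34 -0.04] sd [0.53 0.27 0.16] q [-0.126  0.131  1.708 -0.     1.303 -0.212]
```

>>> {"name": "send_rows", "arguments": {
  "targets": [
    [-1,[0,0,2],0],
    [-1,[0,0,0],0]
  ]
}}

```text
t: 8.85
tool_pos: [0.5678, -0.0204, 0.0633]
orientation: [2.124, 2.314, 0.0]
force: [-1.8, -0.5, 5.6]
opening: 0.0005
```

```bash
python3 f.py 4
```

```text
9.05 pos [ 0.56776 -0.02034  0.06347] F [-2.17 -0.61  6.17] sd [0.56 0.24 0.31] q [-0.126  0.132  1.709 -0.     1.3   -0.212]
```

>>> {"name": "send_rows", "arguments": {
  "targets": [
    [-1,[0,0,2],0],
    [-1,[0,0,0],0]
  ]
}}

```text
t: 9.25
tool_pos: [0.5678, -0.0206, 0.0615]
orientation: [2.123, 2.314, 0.0]
force: [-2.8, -0.9, 6.5]
opening: 0.0003
```

```bash
python3 f.py 4
```

```text
9.45 pos [ 0.56786 -0.02054  0.06167] F [-3.16 -1.14  6.64] sd [0.29 0.34 0.04] q [-0.126  0.134  1.71  -0.     1.296 -0.212]
```

>>> {"name": "send_rows", "arguments": {
  "targets": [
    [-1,[0,0,3],0],
    [-1,[0,0,0],0]
  ]
}}

```text
t: 9.65
tool_pos: [0.568, -0.0208, 0.0587]
orientation: [2.123, 2.314, 0.0]
force: [-2.7, -2.2, 8.3]
opening: 0.0003
```

```bash
python3 f.py 4
```

```text
9.85 pos [ 0.56799 -0.02076  0.05891] F [-2.96 -1.67  8.45] sd [0.38 0.39 0.55] q [-1.260e-01  1.370e-01  1.712e+00 -1.000e-03  1.291e+00 -2.120e-01]
```

>>> {"name": "send_rows", "arguments": {
  "targets": [
    [-1,[0,0,3],0],
    [-1,[0,0,0],0]
  ]
}}

```text
t: 10.05
tool_pos: [0.5681, -0.0209, 0.0559]
orientation: [2.123, 2.313, 0.0]
force: [-3.5, -2.0, 9.1]
opening: 0.0003
```

```bash
python3 f.py 6
```

```text
10.35 pos [ 0.56815 -0.02087  0.05618] F [-3.89 -2.05  9.55] sd [0.42 0.41 0.41] q [-1.260e-01  1.400e-01  1.714e+00 -1.000e-03  1.286e+00 -2.120e-01]
```

>>> {"name": "send_rows", "arguments": {
  "targets": [
    [-1,[0,-0.8,3],0],
    [-1,[0,0,3],0],
    [-1,[0,0,0],0]
  ]
}}

```text
t: 10.65
tool_pos: [0.5682, -0.021, 0.0506]
orientation: [2.122, 2.312, 0.002]
force: [-3.3, -2.5, 12.9]
opening: 0.0004
```

```bash
python3 f.py 6
```

```text
10.95 pos [ 0.5682  -0.02106  0.05095] F [-2.93 -2.42 12.3 ] sd [0.27 0.48 0.51] q [-1.270e-01  1.440e-01  1.720e+00 -1.000e-03  1.274e+00 -2.120e-01]
```

>>> {"name": "send_rows", "arguments": {
  "targets": [
    [-1,[0,0,2],0],
    [-1,[0,0,0],0]
  ]
}}

```text
t: 11.15
tool_pos: [0.5682, -0.021, 0.0489]
orientation: [2.122, 2.312, 0.002]
force: [-3.2, -2.3, 13.0]
opening: 0.0002
```

```bash
python3 f.py 6
```

```text
11.45 pos [ 0.56824 -0.02106  0.04909] F [-3.49 -2.41 13.18] sd [0.45 0.25 0.27] q [-1.270e-01  1.460e-01  1.721e+00 -1.000e-03  1.270e+00 -2.120e-01]
```

>>> {"name": "send_rows", "arguments": {
  "targets": [
    [-1,[-0.5,-0.8,3],0],
    [-1,[0,0,0],0]
  ]
}}

```text
t: 11.65
tool_pos: [0.5682, -0.0211, 0.0463]
orientation: [2.121, 2.312, 0.005]
force: [-2.0, 0.4, 14.4]
opening: 0.0005
```

```bash
python3 f.py 14
python3 - <<'E'
from plant import robot, optics
from h import *
for c in("scene","side","wrist"):
    r=optics.read_camera(c);cv2.imwrite(f"pics/p_{c}.png",r["color"][:,:,::-1]); im=r["color"]
    if c=="scene": cv2.imwrite("pics/s6.png",cv2.resize(im[140:240,180:330,::-1],None,fx=5,fy=5,interpolation=cv2.INTER_CUBIC))
    for nm,a in dict(green=(50,75),red=(0,4),orange=(6,16)).items(): print(c,nm,blob(im,*a))
s=robot.read_state()
print(proj("scene",optics.read_camera("scene"),s["tool_pos"]))
E
```

```text
12.35 pos [ 0.56822 -0.02107  0.04661] F [-2.08 -0.15 14.58] sd [0.46 0.67 0.39] q [-0.127  0.148  1.725  0.     1.264 -0.213]
scene green [([0, 19, 24, 36, 469], [7.8, 31.9]), ([221, 185, 7, 8, 47], [224.1, 188.5])]
scene red [([270, 249, 18, 19, 268], [278.3, 258.1]), ([112, 168, 10, 9, 70], [116.5, 172.2]), ([143, 166, 8, 9, 47], [146.2, 169.7]), ([229, 190, 5, 10, 33], [231.0, 194.5])]
scene orange [([391, 0, 25, 30, 521], [402.8, 13.7]), ([370, 0, 26, 27, 498], [382.3, 12.2]), ([269, 259, 19, 21, 167], [276.6, 270.4]), ([200, 172, 9, 17, 112], [204.0, 180.6])]
side green []
side red [([293, 33, 43, 7, 226], [314.2, 35.6]), ([176, 195, 16, 14, 165], [183.2, 200.9]), ([271, 116, 7, 5, 26], [274.4, 118.2])]
side orange [([177, 204, 19, 27, 320], [186.5, 217.4])]
wrist green []
wrist red [([250, 313, 11, 9, 56], [253.7, 315.9])]
wrist orange [([249, 316, 12, 7, 25], [254.5, 319.3])]
[258.75057248 198.80731176]
```

View pics/s6.png

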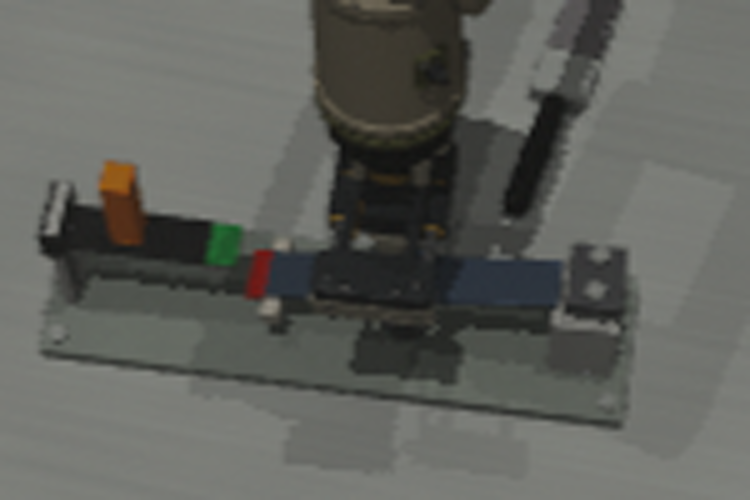

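Run:
```python
from plant import robot, optics
from h import *
z=np.array([.06167,.05891,.05618,.05095,.04909,.04661]);F=np.array([6.64,8.45,9.55,12.3,13.18,14.58]);print(np.polyfit(z,F,1),np.polyfit(z,F,1)@[.0636,1])
r=optics.read_camera("scene")
def W(y,zz): return [.567-.086*y,-.014+.996*y,zz]
p0=proj("scene",r,W(-.1,.086));print("rest",p0)
for s in (.028,.031,.034,.037,.04):
    t=np.arcsin(s/.2);print(s,proj("scene",r,W(.1-.2*np.cos(t),.086-s))-p0)
print("obs",[231.0-229.7,194.5-188.6])
print("flag",proj("scene",r,W(-.12,.086)))
for c in (204.,180.6),: print([hit("scene",r,c,k) for k in (.11,.12,.13)])
```

```text
[-514.50858197   38.51620342] 5.793457602513257
rest [229.91743088 189.41244158]
0.028 [1.2330436  4.40557902]
0.031 [1.4340399  4.87719669]
0.034 [1.64839055 5.34878041]
0.037 [1.87613389 5.82034559]
0.04 [2.11731947 6.29190884]
obs [1.3000000000000114, 5.900000000000006]
flag [223.78515065 188.72226289]
[array([ 0.57496907, -0.19730624,  0.11      ]), array([ 0.58059384, -0.19435826,  0.12      ]), array([ 0.58621861, -0.19141027,  0.13      ])]
```

>>> {"name": "send_rows", "arguments": {
  "targets": [
    [-1,[0,0,-5],0],
    [-1,[0,0,-10],0],
    [-1,[0,0,-20],0],
    [-1,[0,0,-30],0],
    [-1,[0,0,-40],0],
    [-1,[-10,0.5,-10],0],
    [-1,[-40,0,0],0],
    [-1,[-40,0,0],0],
    [-1,[-40,0,0],0],
    [-1,[-43,0,0],0],
    [-1,[0,0,0],0],
    [-1,[0,0,0],0]
  ]
}}

```text
t: 13.8
tool_pos: [0.5808, -0.1941, 0.1578]
orientation: [-2.126, -2.311, 0.0]
force: [-1.0, 0.6, -0.1]
opening: -0.0
```

```bash
python3 f.py 4
python3 - <<'E'
from plant import robot, optics
from h import *
for c in("scene","wrist"):
    r=optics.read_camera(c); im=r["color"]
    if c=="scene": cv2.imwrite("pics/s7.png",cv2.resize(im[140:240,180:330,::-1],None,fx=5,fy=5,interpolation=cv2.INTER_CUBIC))
    else: cv2.imwrite("pics/w7.png",im[:,:,::-1])
    for nm,a in dict(green=(50,75),red=(0,4),orange=(6,16)).items(): print(c,nm,blob(im,*a))
E
```

```text
14.0 pos [ 0.58112 -0.19227  0.1583 ] F [-0.42  0.06  0.09] sd [0.44 0.35 0.34] q [-0.403  0.175  1.483  0.     1.484 -0.49 ]
scene green [([0, 19, 24, 36, 470], [7.8, 31.9]), ([221, 185, 7, 8, 46], [224.0, 188.5])]
scene red [([270, 249, 18, 19, 269], [278.3, 258.1]), ([112, 168, 10, 9, 69], [116.6, 172.2]), ([143, 166, 8, 9, 47], [146.2, 169.7]), ([228, 184, 4, 10, 29], [229.5, 188.7])]
scene orange [([391, 0, 25, 30, 519], [402.7, 13.7]), ([370, 0, 26, 27, 500], [382.3, 12.2]), ([269, 259, 19, 21, 140], [276.6, 270.0]), ([201, 173, 9, 16, 90], [204.6, 182.2])]
wrist green [([240, 113, 31, 21, 624], [254.8, 123.3])]
wrist red [([236, 98, 39, 14, 494], [254.7, 104.3])]
wrist orange [([240, 179, 30, 44, 1071], [254.4, 199.7])]
```

View pics/w7.png

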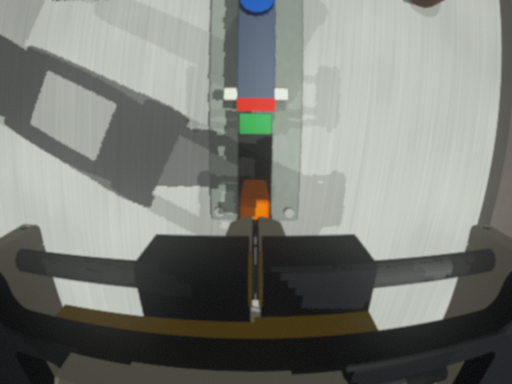

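View pics/s7.png

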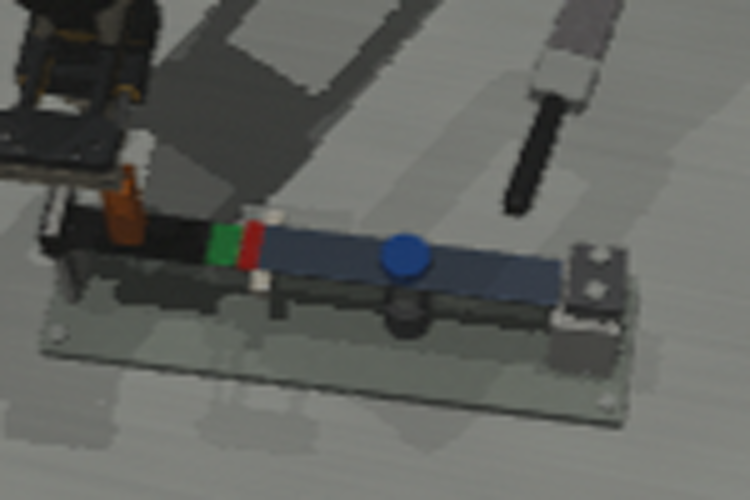

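>>> {"name": "send_rows", "arguments": {
  "targets": [
    [-1,[0,0,20],0],
    [-1,[0,0,16],0],
    [-1,[0,0,4],0],
    [-1,[0,0,4],0],
    [-1,[0,0,0],0],
    [-1,[0,0,0],0]
  ]
}}

```text
t: 14.7
tool_pos: [0.5816, -0.1933, 0.1153]
orientation: [2.123, 2.314, 0.0]
force: [-0.1, -0.9, 0.7]
opening: 0.0003
```

```bash
python3 f.py 3
```

```text
14.85 pos [ 0.58165 -0.19342  0.11533] F [0.04 0.47 0.03] sd [0.22 0.35 0.41] q [-0.405  0.203  1.531 -0.     1.406 -0.49 ]
```

>>> {"name": "send_rows", "arguments": {
  "targets": [
    [-1,[0,0,4],0],
    [-1,[0,0,4],0],
    [-1,[0,0,4],0],
    [-1,[0,0,4],0],
    [-1,[0,0,4],0],
    [-1,[0,0,4],0],
    [-1,[0,0,0],0],
    [-1,[0,0,0],0]
  ]
}}

```text
t: 15.65
tool_pos: [0.5806, -0.1927, 0.09]
orientation: [-2.123, -2.314, 0.001]
force: [0.4, -0.4, 0.1]
opening: 0.0007
```

```bash
python3 f.py 6
```

```text
15.95 pos [ 0.58059 -0.19272  0.09011] F [ 0.3  -0.28  0.2 ] sd [0.22 0.41 0.33] q [-0.404  0.223  1.556  0.     1.364 -0.49 ]
```

Run:
```python
from plant import robot, optics
from h import *
for c in("scene","wrist","side"):
    r=optics.read_camera(c); im=r["color"]
    if c=="scene": cv2.imwrite("pics/s8.png",cv2.resize(im[140:240,180:330,::-1],None,fx=5,fy=5,interpolation=cv2.INTER_CUBIC))
    if c=="wrist": cv2.imwrite("pics/w8.png",im[:,:,::-1])
    if c=="side": cv2.imwrite("pics/d8.png",cv2.resize(im[110:210,210:310,::-1],None,fx=6,fy=6,interpolation=cv2.INTER_CUBIC))
    for nm,a in dict(green=(50,75),red=(0,4),orange=(6,16)).items(): print(c,nm,blob(im,*a))
```

```text
scene green [([0, 19, 24, 36, 470], [7.8, 31.8]), ([222, 189, 6, 9, 40], [224.5, 193.0])]
scene red [([270, 249, 18, 19, 267], [278.4, 258.1]), ([112, 168, 10, 9, 70], [116.5, 172.2]), ([143, 166, 8, 9, 47], [146.2, 169.7]), ([228, 184, 5, 10, 31], [229.7, 188.4])]
scene orange [([391, 0, 25, 30, 520], [402.8, 13.7]), ([370, 0, 26, 27, 498], [382.3, 12.3]), ([269, 259, 19, 21, 135], [276.8, 269.8]), ([203, 182, 7, 12, 38], [207.1, 188.7])]
wrist green [([237, 112, 38, 24, 843], [255.4, 123.9])]
wrist red [([230, 92, 52, 17, 879], [255.6, 100.0])]
wrist orange [([237, 189, 36, 56, 942], [254.9, 205.3])]
side green []
side red [([176, 195, 16, 14, 168], [183.2, 201.0]), ([255, 169, 11, 4, 23], [259.8, 170.1]), ([274, 117, 4, 4, 10], [275.7, 118.5])]
side orange [([177, 203, 19, 28, 298], [186.2, 216.7]), ([258, 149, 7, 16, 98], [261.2, 156.8])]
```

View pics/w8.png

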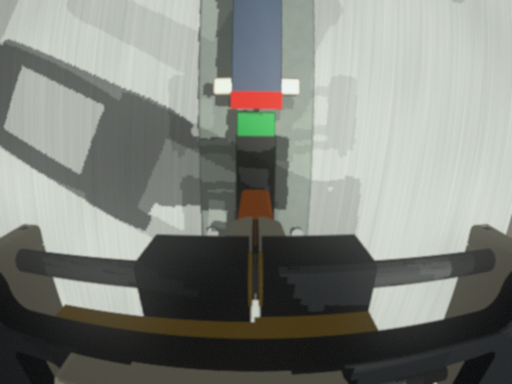

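View pics/s8.png

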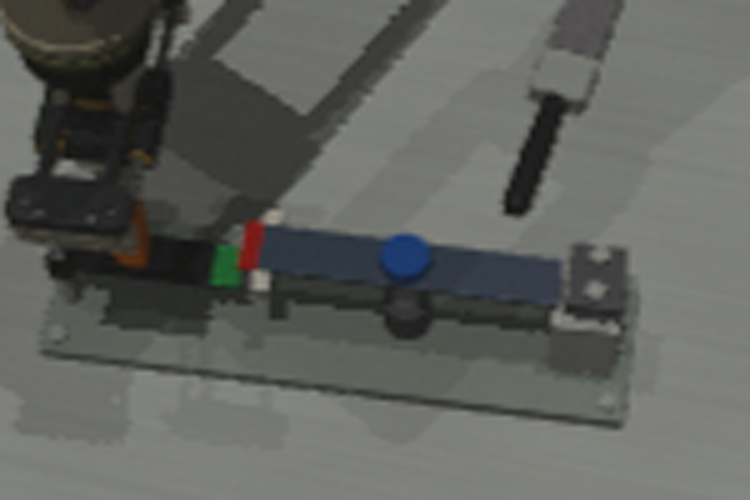

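View pics/d8.png

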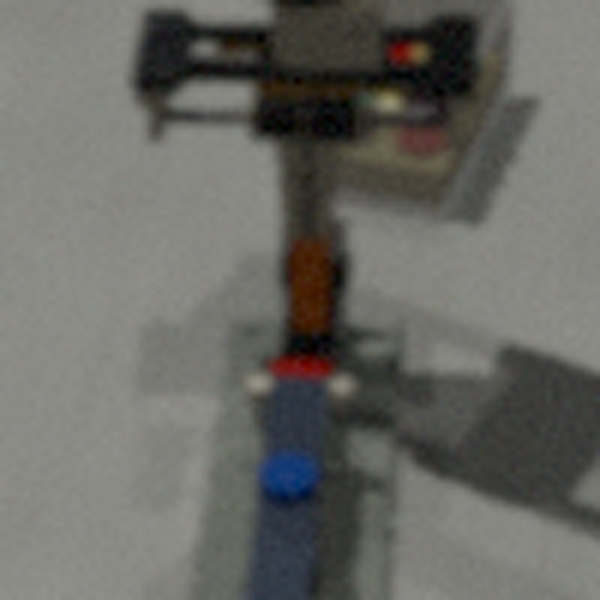

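>>> {"name": "send_rows", "arguments": {
  "targets": [
    [-1,[0,0,3],0],
    [-1,[0,0,2.8],0],
    [-1,[0,0,0],0],
    [-1,[0,0,0],0]
  ]
}}

```text
t: 16.5
tool_pos: [0.5814, -0.1932, 0.0849]
orientation: [2.124, 2.315, 0.0]
force: [0.3, 0.1, 0.5]
opening: 0.0007
```

```bash
python3 f.py 3
```

```text
16.65 pos [ 0.58131 -0.19314  0.08487] F [ 0.78 -0.26 -0.06] sd [0.44 0.39 0.17] q [-0.404  0.228  1.56  -0.     1.354 -0.49 ]
```

>>> {"name": "send_rows", "arguments": {
  "targets": [
    [-1,[0,0,-10],0],
    [-1,[0,0,-30],0],
    [-1,[0,0,-33],0],
    [-1,[40,0,0],0],
    [-1,[40,0,0],0],
    [-1,[40,0,0],0],
    [-1,[40,0,0],0],
    [-1,[13,0,0],0],
    [-1,[0,0,0],0],
    [-1,[0,0,0],0],
    [-1,[0,0,0],0]
  ]
}}

```text
t: 17.75
tool_pos: [0.5666, -0.0223, 0.1581]
orientation: [2.125, 2.313, -0.001]
force: [-0.3, 0.4, 0.8]
opening: 0.0004
```

```bash
python3 f.py 4;python3 - <<'E'
from plant import robot, optics
from h import *
r=optics.read_camera("scene"); im=r["color"];cv2.imwrite("pics/s9.png",cv2.resize(im[140:240,180:330,::-1],None,fx=5,fy=5,interpolation=cv2.INTER_CUBIC))
for nm,a in dict(green=(50,75),red=(0,4),orange=(6,16)).items(): print(nm,blob(im,*a)[-1:])
E
```

```text
17.95 pos [ 0.56651 -0.02209  0.15796] F [-0.12 -0.17  0.14] sd [0.22 0.31 0.49] q [-0.129  0.054  1.615 -0.     1.473 -0.213]
green [([222, 190, 6, 8, 39], [224.6, 193.9])]
red [([228, 184, 5, 10, 31], [229.7, 188.6])]
orange [([201, 178, 9, 16, 104], [205.1, 185.9])]
```

View pics/s9.png

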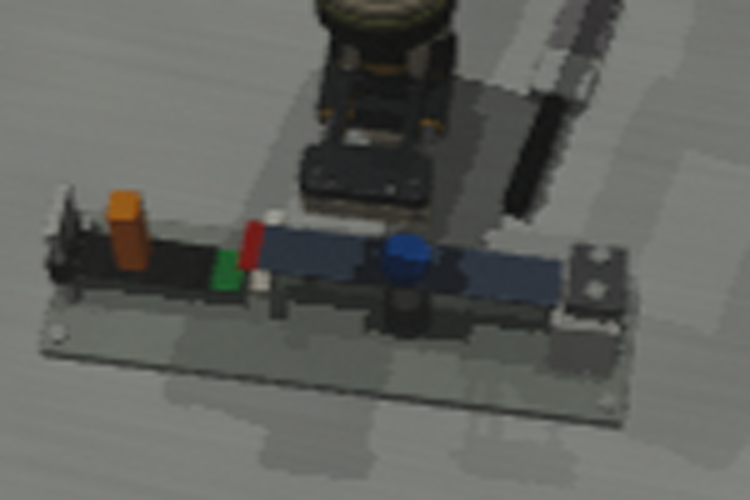

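>>> {"name": "send_rows", "arguments": {
  "targets": [
    [-1,[1,0.5,30],0],
    [-1,[0,0,30],0],
    [-1,[0,0,20],0],
    [-1,[0,0,10],0],
    [-1,[0,0,2],0],
    [-1,[0,0,3],0],
    [-1,[0,0,3],0],
    [-1,[0,0,3],0],
    [-1,[0,0,3],0],
    [-1,[0,0,3],0],
    [-1,[0,0,3],0],
    [-1,[0,0,0],0]
  ]
}}

```text
t: 19.2
tool_pos: [0.5681, -0.0208, 0.0507]
orientation: [2.122, 2.312, 0.001]
force: [-7.6, -3.6, 12.7]
opening: 0.0007
```

```bash
python3 f.py 8
```

```text
19.6 pos [ 0.56817 -0.02082  0.05104] F [-6.97 -3.09 12.47] sd [0.27 0.61 0.58] q [-1.260e-01  1.450e-01  1.720e+00 -1.000e-03  1.275e+00 -2.110e-01]
```

>>> {"name": "send_rows", "arguments": {
  "targets": [
    [-1,[-0.5,-2,2],0],
    [-1,[-0.3,-1.5,2],0],
    [-1,[0,0,0],0]
  ]
}}

```text
t: 19.9
tool_pos: [0.5681, -0.021, 0.0488]
orientation: [2.119, 2.309, 0.01]
force: [1.3, 2.4, 14.1]
opening: 0.001
```

```bash
python3 f.py 8
```

```text
20.3 pos [ 0.56812 -0.02099  0.04894] F [ 1.43  1.6  13.45] sd [0.66 0.35 0.3 ] q [-1.280e-01  1.400e-01  1.729e+00  1.000e-03  1.263e+00 -2.140e-01]
```

>>> {"name": "send_rows", "arguments": {
  "targets": [
    [-1,[0,0,2.6],0],
    [-1,[0,0,0],0],
    [-1,[0,0,0],0]
  ]
}}

```text
t: 20.6
tool_pos: [0.5681, -0.021, 0.0465]
orientation: [2.119, 2.31, 0.01]
force: [0.7, 2.0, 14.8]
opening: 0.0005
```

```bash
python3 f.py 16
python3 - <<'E'
from plant import robot, optics
from h import *
r=optics.read_camera("scene"); im=r["color"];cv2.imwrite("pics/s10.png",cv2.resize(im[140:240,180:330,::-1],None,fx=5,fy=5,interpolation=cv2.INTER_CUBIC))
for nm,a in dict(green=(50,75),red=(0,4),orange=(6,16)).items(): print(nm,blob(im,*a)[-1:])
E
```

```text
21.4 pos [ 0.56814 -0.02094  0.04649] F [ 0.78  1.73 14.75] sd [0.55 0.35 0.51] q [-1.280e-01  1.420e-01  1.731e+00  1.000e-03  1.259e+00 -2.140e-01]
green [([222, 190, 7, 8, 47], [225.1, 193.6])]
red [([229, 190, 5, 10, 33], [231.1, 194.7])]
orange [([201, 178, 9, 16, 105], [205.2, 185.9])]
```

View pics/s10.png

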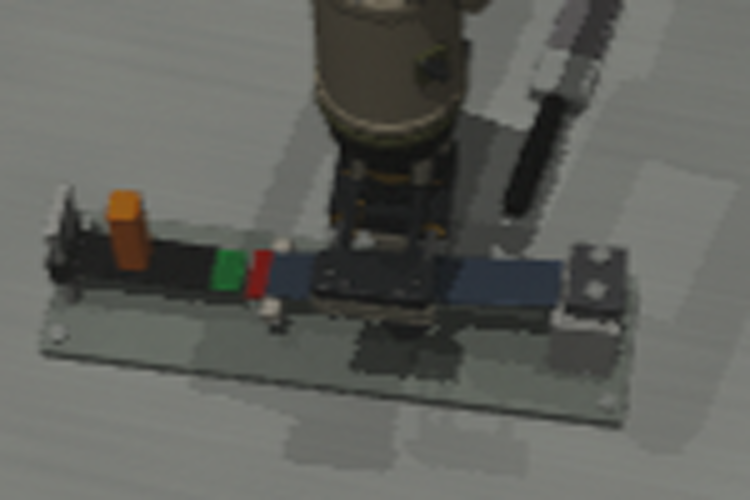

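Run:
```python
from plant import robot, optics
from h import *
W=lambda x,y,z:[.567-.086*y+.996*x,-.014+.996*y+.086*x,z]
def soft(im):
    a=im.astype(float)[180:206,214:240];R_,G,B=a[...,0],a[...,1],a[...,2]
    y,x=np.mgrid[180:206,214:240]
    o=[]
    for w in (np.clip(R_-np.maximum(G,B)-15,0,None),np.clip(G-np.maximum(R_,B)-15,0,None)):
        o+=[(w*x).sum()/w.sum(),(w*y).sum()/w.sum()]
    return np.array(o)
ims=[];fs=[]
for i in range(8):
    r=optics.read_camera("scene");ims.append(r["color"].astype(float));fs.append(robot.read_state()["force"])
im=np.mean(ims,0);print("now",soft(im),np.mean(fs,0))
cv2.imwrite("pics/avg10.png",im[:,:,::-1])
print("rest0 (s0)",soft(cv2.imread("pics/scene0.png")[:,:,::-1]))
print("push1",soft(cv2.imread("pics/p_scene.png")[:,:,::-1]))
def mod(s,i):
    t=np.arcsin(s/.2);return proj("scene",r,W(0,.1-.2*np.cos(t)+.0,.086-s)),proj("scene",r,W(0,-.12,.086-i))
print(mod(.0346,.0346),mod(0,0),mod(0,.004))
```

```text
now [231.38111497 194.26316116 225.22277958 193.4771319 ] [ 0.5743233   1.92782731 14.82652657]
rest0 (s0) [229.80783242 188.65027322 224.22875817 188.43137255]
push1 [231.38771296 194.20443986 224.23384168 188.41830065]
(array([231.61029726, 194.855536  ]), array([224.6934234 , 194.07113753])) (array([229.91743088, 189.41244158]), array([223.78515065, 188.72226289])) (array([229.91743088, 189.41244158]), array([223.89205505, 189.35182953]))[ WARN:0@20.173] global loadsave.cpp:1063 imwrite_ Unsupported depth image for selected encoder is fallbacked to CV_8U.
```

The averaged picture shows a red-minus-green row difference of 0.79 px, against 0.78 px predicted for level, with 14.8 N held for over a second. Now I'll let go.

>>> {"name": "send_rows", "arguments": {
  "targets": [
    [-1,[0,0,-5],0],
    [-1,[0,0,-10],0],
    [-1,[0,0,-20],0],
    [-1,[0,0,-30],0],
    [-1,[0,0,-40],0],
    [-1,[0,0,-20],0],
    [-1,[0,0,0],0],
    [-1,[0,0,0],0]
  ]
}}

```text
t: 22.65
tool_pos: [0.5641, -0.0209, 0.1672]
orientation: [2.123, 2.314, 0.002]
force: [-1.1, 0.4, 0.0]
opening: 0.0005
```

```bash
python3 f.py 4;python3 - <<'E'
from plant import robot, optics
from h import *
r=optics.read_camera("scene"); im=r["color"];cv2.imwrite("pics/s11.png",im[:,:,::-1])
for nm,a in dict(green=(50,75),red=(0,4),orange=(6,16)).items(): print(nm,blob(im,*a)[-1:])
for n in ["topping_tub","spice_jar","brush","prep_bowl"]: print(n,optics.cut_out("scene",n)[0]["point"])
E
```

```text
22.85 pos [ 0.56267 -0.02075  0.165  ] F [-0.31  0.39 -0.5 ] sd [0.54 0.3  0.58] q [-0.128  0.042  1.615  0.     1.487 -0.214]
green [([222, 190, 6, 8, 39], [224.6, 193.9])]
red [([228, 184, 5, 10, 30], [229.7, 188.6])]
orange [([201, 178, 9, 16, 104], [205.1, 185.9])]
topping_tub [128.6, 172.7]
spice_jar [279.9, 264.0]
brush [292.4, 152.5]
prep_bowl [413.5, 223.5]
```

View pics/s11.png

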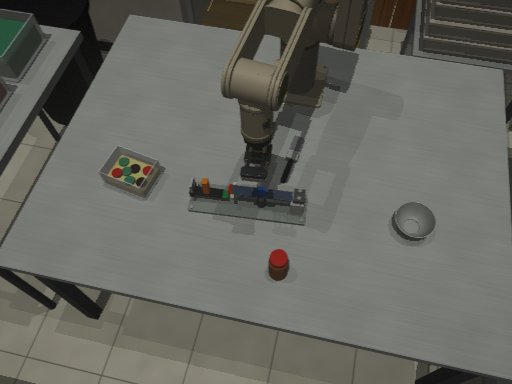

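The leaf is back at rest, with the red tip at row 188.6 as at the start. The flag stays lowered at row 193.9, and the bystanders look unmoved.

```bash
python3 -c "
from plant import ticket
print(ticket.close_job())"
```

```text
the job is handed in; nothing more can be done
None
```

The flag is set to the red tip's level under 15 N, the proof push was held, and the job is handed in at about 23 s on the robot clock. No verdict came back.

**Feeling out the level:** With shut fingers I pushed the pad down in small steps. The leaf started to give at about 6 N, then took about 0.51 N/mm. At 14.6 N the pad had sunk about 17 mm, so the tip sank about 34 to 35 mm. I then pushed the orange handle down from the top, which set the index to about 34.6 mm.

**Proof push:** I held 14.8 N vertical (14.9 N in total) for over a second. The highest averaged reading during any push was about 15 N. Averaged scene pictures put the red-to-green row difference at 0.79 px against 0.78 px predicted for level, so the two agree to within about 1 mm. A rougher colour-threshold check put the tip about 2 mm low, which is still inside the tolerance.

**After release:** The tip is back at its starting pixel row and the flag stayed down. Tub, jar and bowl are within 1.5 px of their first detections. The brush detection shifted 3.7 px (somewhere around 1 cm). I put that down to the arm's changed occlusion because nothing came near the brush, but I did not verify it separately.

**Disagreement:** The fingertips touched the pad about 36 mm higher than the reported TCP implied, and both the side and wrist cameras agreed with the touch. I therefore took all heights from the pad contact instead of the TCP.

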